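Level the block-cutting bed

ROBOT

A 7-joint arm with a two-finger parallel gripper is mounted at the origin on the work surface. World frame = base frame: x ahead of the robot, y to its left, z up, the work surface at z = 0. Lengths are in m, angles in rad, forces in N, time in s.
With the tool pointing down it reaches from about 0.4 to 0.85 m from the base axis. Payload 6.9 kg.
Tool frame: the origin (TCP) lies between the finger pads; the fingertips stand 11 mm ahead of it and the grasp point (between the pads) lies 8 mm behind it; z points along the fingers, y is the line along which they close (so a half turn about z gives the same grasp; the last joint's range is limited). The gripper opens to 85 mm and grips with 20 to 120 N. Pads are 22 mm wide; open, the fingers measure 114 mm over their backs; the gripper's body (76 mm by 85 mm) begins 54 mm behind the grasp point. The pads swing forward as they close: fully open they stand 13 mm farther back than shut.
Start: joints at [1.417, 0.507, -0.238, 1.5, 0.126, 1.149, -0.155], TCP at [0.161, -0.604, 0.242] pointing down, gripper open.
Joint ranges: [-3.08, 3.08], [-0.24, 2.05], [-1.43, 1.35], [0, 2.5], [-1.52, 4.66], [0.17, 1.96], [-2.89, 2.89]. Speed limits (rad/s): [2.39, 2.39, 3.14, 3.14, 3.14, 3.14, 3.14].

INTERFACE

Orientations are given as a unit quaternion [w, x, y, z].
In Python, from workcell import observe, eyes, env gives the robot as it stands.
- The arm moves only by the shell command python3 -m creep 'ROWS' [FORCE]. ROWS is JSON, a list that holds one entry, the list of rows, each a list of 5 numbers: the shift along the tool's x, y, z in cm, then the turn about the tool's z in rad, then the finger opening in cm, from 0 to 8.54. In form: [[[dx, dy, dz, spin, hand], ...]]. A call has 1 to 20 rows; each row is the pose to reach, as a shift and turn from the pose commanded when the call began, along the tool's axes at that moment; what a row does not reach only later rows make up. A row lasts 1/10 s, in which the tool goes at most 50 mm and 8.59 degrees, less where a joint would pass 70% of its speed; a pose out of reach is approached as far as the arm can. A call with a gripper value outside its range is refused whole. The fingers move at their own pace and stop on an object; FORCE is the grip in N (left out, the last holds). Time passes only in rows, so rows that repeat a pose let the fingers close. It gives the time, the measured TCP pose, the force, the opening and the grip force at its end, in the units of the state.
- observe(): the state, without advancing time (a new reading comes with each control period).
- eyes.get_image(name): name is "scene" or "top" or "wrist"; returns a dict with "color" (420x560x3 uint8, red, green, blue), "K" (3x3 intrinsics, pixels), "extrinsics" (4x4, takes a point from camera to world coordinates). Camera axes: x right, y up, looking along -z (the intrinsics and any distortion apply to the point x, -y, -z); pixel columns grow to the right and rows downward; lengths in m; the calibration is good to about 2 mm. A picture is of the moment at which its call begins. There is no depth.
- env.hand_in(): hands the job in; it is judged then, once.
The state is a dict: "time_s": time; "joint_positions": joint angles; "qd": joint speeds; "joint_efforts": joint torques, N m; "position": TCP position; "tcp_rot": TCP orientation; "wrist_force": force on the tool from outside, world axes, zero at the start; "ft_torque": the same for the moment, N m; "width": finger opening in m; "grip_force": force on a finger pad.
Only numpy, scipy, OpenCV 4.12 (cv2) and the standard library are available. Lean on these libraries where they do the work, as an engineer would, in place of code of your own. Each camera call takes 0.05 s, during which the arm holds its last target. There are 200 camera calls.

TASK

Level the aluminium block-cutting bed: stand the spirit level on its long edge, vial up, lengthwise on the bed plate, over the middle of its saw slots and clear of the knob, and give it a firm push down (about 10 N) so that it seats flat, then turn the black knob of the bed's levelling foot until the bubble lies between the two lines. Then press down on top of the level again with about 10 N and finish like that: the program ends while holding this push, the level flat on the bed and the bubble still between the lines. Leave the blocks and tools on the bench where they lie.

Things in the scene. Friction and masses are not known exactly. Their poses are not given: they have to be found in the camera images.
- level: spirit level, grey aluminium box section with black end caps, 220 mm long (its x), 26 mm wide (y), 48 mm high (z), 0.24 to 0.48 kg, standing on its long edge on the table. Origin: centre of its underside. Same either way round. Grip it from above across its width at the middle; to press, the top edge is solid, flat and 26 mm wide beyond 36 mm from the middle
- bubble (a joint): position of the pale 16 mm long bubble along the level's own x, m: 0 is the middle of the vial; the two black lines are at +-12 mm, so the whole bubble lies between them when this is within +-4 mm. It drifts to the higher end, 1.15 mm for each milliradian of slope, stops at +-22 mm, and takes about 1.5 s to come to rest
- bubble_mark (a point): the centre of the bubble, in the green-yellow vial in a 70 mm long window in the middle of the level's top edge; 44.5 mm above the level's underside
- bed: the bed: aluminium plate 370 mm long (its y, -0.03 to +0.34), 150 mm wide (x), upper face at z = 0.058, fence along the far edge 30 mm high, inner face at x = +0.061. Origin on the table midway between the two fixed feet, about which it tilts. The levelling foot is at y = +0.31; that end starts 3 to 6 mm too low. Level across its width; does not give when pressed
- bed_mid (a point): where the level goes: the middle of the diagonal saw slot on the bed's upper face (bed frame x -0.012, y 0.10, z 0.058), axes as the bed's. The middle of the level's underside goes here, within about 4 cm, with the level's x along the bed's y, either way round; the knob is then 100 mm clear of the level's end
- knob (a point): centre of the levelling foot's black ribbed round knob, 42 mm across, 26 mm high, axis vertical, always 101 mm above the table (the bed climbs on the screw). Clear all round for open fingers to 10 mm below it. Clockwise from above raises this end 10 mm a turn: 5.1 mrad of slope, 5.9 mm of bubble per rad. Needs about 0.15 N m, stays where left; several grasps may be needed
- block: aerated-concrete block 100 x 100 x 80 mm with a drilled hole; origin under its centre. Bystander
- offcut: aerated-concrete offcut 90 x 60 x 30 mm; origin under its centre. Bystander
- hammer: hammer 280 mm long lying flat, head 26 mm high; origin at mid-length on the table, handle towards its -x. Bystander
- chisel: wood-handled chisel 245 mm long, 28 mm high, lying flat; origin near mid-length on the table. Bystander
- rasp: rasp 340 mm long, 26 mm high, lying flat; origin at mid-length on the table. Bystander
- rule: folded folding rule 235 x 16 x 16 mm; origin under its centre. Bystander
- drill: cordless drill lying on its side, about 240 x 210 mm and 66 mm high; origin under its motor. Bystander

How it is judged:
On the way, in this order (a step that is already met when the one before it is completed fails the run):
1. the level stands lengthwise over the bed's saw slots and is pushed down onto it (x of level in the frame of bed between -0.058 and 0.045 m and y of level in the frame of bed between 0.04 and 0.18 m and z of level in the frame of bed between 0.053 and 0.066 m and angle between the x axis of level and the y axis of bed, either way round below 0.2 rad and angle between level's own z axis and vertical below 0.1 rad and contact force between level and bed above 8 N), for 0.2 s.
2. the bed is levelled with the screw: the bubble lies between the lines (x of level in the frame of bed between -0.058 and 0.045 m and y of level in the frame of bed between 0.04 and 0.18 m and z of level in the frame of bed between 0.053 and 0.066 m and angle between the x axis of level and the y axis of bed, either way round below 0.2 rad and angle between level's own z axis and vertical below 0.1 rad and value of joint bubble between -0.004 and 0.004 m and angle between bed's own z axis and vertical below 0.005 rad), for 0.3 s.
At the end, for the whole second after the job is handed in: The level stands lengthwise (0.2 rad) on the bed within about 4 cm (along it 6 cm) of bed_mid, flat; bed within 5 mrad of level, bubble within 4 mm of the vial's middle; the fingers press the level so that it bears on the bed with 8 to 35 N (its weight included), all through the last second (all of step 2 and contact force between level and bed between 8 and 35 N and contact force between the fingers and level above 3 N); the arm keeps its last pose, push and grip.
It fails at once if a block or tool on the bench is moved more than 30 mm (distance of any of block, offcut, hammer, chisel, rasp, rule, drill from where it was at the start of the episode above 0.03 m).
It also fails if it takes over 64 s, if anything falls off the work surface, if the arm or the gripper's body presses on something with over 40 N, if the wrist force passes 120 N, or if a joint passes its speed limit or range.

## Working session

There is one attempt and no reset: what is moved stays moved. The work goes in short steps, Python scripts to look and compute and a shell command to move; the robot and the scene stay as the last step left them, time stands still between calls to the robot, and variables do not carry over. Pictures are saved under pics/ and viewed, at most 10 in all, crops included, and the job is handed in when it is done.

```bash
ls; mkdir -p pics; python3 - <<'E'
from workcell import observe, eyes, env
import cv2
s=observe();print(s)
for n in("scene","top"):
    d=eyes.get_image(n);print(n,d["K"],d["extrinsics"],d.keys())
    cv2.imwrite(f"pics/{n}0.png",cv2.resize(d["color"][:,:,::-1],(800,600),interpolation=cv2.INTER_CUBIC))
E
```

```text
pics
{'time_s': 0.0, 'joint_positions': array([ 1.41648893,  0.5083455 , -0.23751865,  1.50114322,  0.12569701,
        1.14890504, -0.1548018 ]), 'qd': array([-2.24645741e-04, -8.57478952e-05, -2.13237321e-04,  9.41388962e-04,
       -1.56431460e-04,  1.40133422e-03, -1.00237516e-03]), 'joint_efforts': array([-5.37418491e-04, -6.20585275e+01, -2.18707770e+00, -2.49642795e+01,
        1.25718088e-02,  1.18818332e-02,  7.55146260e-06]), 'position': array([ 0.16035503, -0.60357112,  0.2414211 ]), 'tcp_rot': array([-8.96004575e-04,  9.91573312e-01,  1.29543605e-01, -1.34713960e-04]), 'wrist_force': array([ 0.01818186, -0.3200054 , -0.68075037]), 'ft_torque': array([-0.0193341 , -0.00557681,  0.00211333]), 'grip_force': 0.0, 'width': 0.08531365834653774}
scene [[523.28561038   0.         277.49805185]
 [  0.         523.28561038 222.82608633]
 [  0.           0.           1.        ]] [[-0.70510291 -0.58301328  0.4036402   1.23044114]
 [ 0.70909258 -0.57634477  0.40621966  0.78349623]
 [-0.00419554  0.57264493  0.81979276  1.48821353]
 [ 0.          0.          0.          1.        ]] dict_keys(['color', 'K', 'extrinsics'])
top [[419.38001518   0.         272.91870661]
 [  0.         419.38001518 209.26576035]
 [  0.           0.           1.        ]] [[-1.74125347e-03  9.97860570e-01 -6.53548062e-02  4.61847670e-01]
 [-9.99920795e-01 -9.22758035e-04  1.25519720e-02  7.66349442e-02]
 [ 1.24648113e-02  6.53714859e-02  9.97783141e-01  1.46199385e+00]
 [ 0.00000000e+00  0.00000000e+00  0.00000000e+00  1.00000000e+00]] dict_keys(['color', 'K', 'extrinsics'])
```

View pics/top0.png

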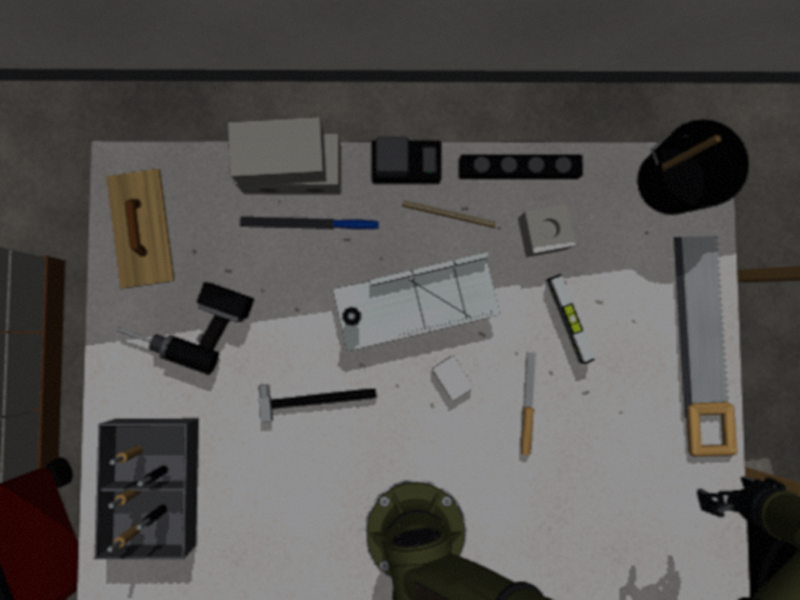

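View pics/scene0.png

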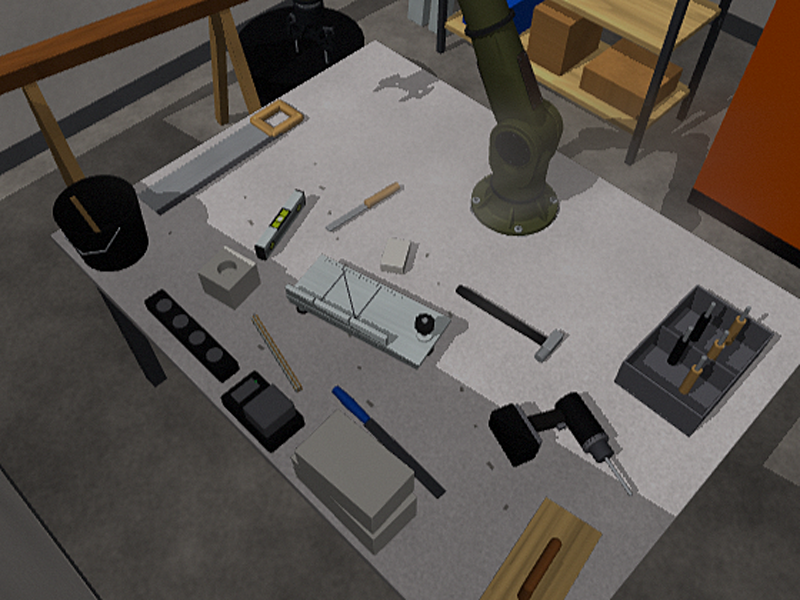

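The top view shows the level at about (570,318), the bed from (335,290) to (498,300), and the knob at (351,316). The chisel is at (528,405), the offcut at (452,380) and the block at (549,229). I'll enlarge the bed and level area.

```bash
cat > h.py <<'E'
import numpy as np, cv2
from workcell import observe, eyes, env
from scipy.spatial.transform import Rotation as R
def ray(d,u,v,z):
    """world point at height z seen at pixel (u,v)"""
    K,T=d["K"],d["extrinsics"]
    c=np.array([(u-K[0,2])/K[0,0],-(v-K[1,2])/K[1,1],-1])
    w=T[:3,:3]@c; return T[:3,3]+w*(z-T[2,3])/w[2]
def proj(d,p):
    K,T=d["K"],d["extrinsics"]; c=T[:3,:3].T@(np.asarray(p)-T[:3,3])
    return K[0,2]+K[0,0]*c[0]/-c[2], K[1,2]+K[1,1]*c[1]/c[2]
def tcp():
    s=observe(); return s["position"],R.from_quat(np.roll(s["tcp_rot"],-1))
def crop(d,x0,y0,x1,y1,f,name):
    cv2.imwrite(name,cv2.resize(d["color"][y0:y1,x0:x1,::-1],None,fx=f,fy=f,interpolation=cv2.INTER_CUBIC))
def goto(p,yaw):
    """tool-frame shift (cm) and spin to bring TCP to p with tool y (closing line) at world angle yaw mod pi"""
    x,r=tcp(); d=r.inv().apply(np.asarray(p)-x)*100
    yv=r.apply([0,1,0]); a=np.arctan2(yv[1],yv[0])
    s=(-(yaw-a)+np.pi/2)%np.pi-np.pi/2
    return d.round(2), round(s,3), x.round(4), np.degrees(np.arccos(-r.apply([0,0,1])[2])).round(2)
E
python3 - <<'E'
from h import *
d=eyes.get_image("top"); crop(d,230,170,420,270,4.2,"pics/t1.png")
E
```

```text
(no output)
```

View pics/t1.png

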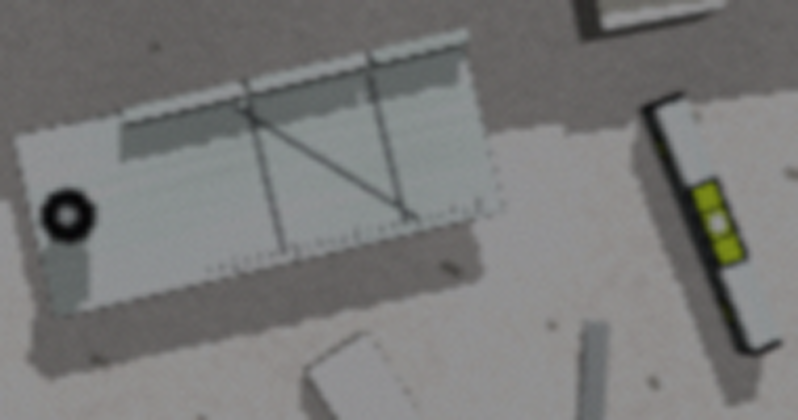

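```bash
python3 - <<'E'
from h import *
d=eyes.get_image("top")
f=lambda u,v,z: ray(d,230+(u+.5)/4.2-.5,170+(v+.5)/4.2-.5,z)
a=f(672,100,.048);b=f(766,347,.048);c=f(719,224,.0445)
print("level",a,b,(a+b)/2,c,np.linalg.norm(a-b),np.arctan2(*(a-b)[1::-1]))
k=f(68,215,.114);m=f(328,164,.056);print("knob",k,"mid",m,"exp 0.21 y",np.linalg.norm((k-m)[:2]))
c1=f(17,133,.053);c2=f(60,313,.053);c3=f(503,212,.0585)
print("corners",c1,c2,c3,np.linalg.norm(c1-c2),np.linalg.norm(c3-c2),"yaw bed y",np.arctan2(*(c2-c3)[1::-1]))
s1=f(248,112,.056);s2=f(408,215,.056);print(s1,s2)
E
```

```text
level [ 0.60804885 -0.33798266  0.048     ] [ 0.40888406 -0.40970404  0.048     ] [ 0.50846645 -0.37384335  0.048     ] [ 0.50775188 -0.37510303  0.0445    ] 0.2116850800901627 0.3456536064235265
knob [0.51305219 0.14685083 0.114     ] mid [ 0.55585159 -0.05811035  0.056     ] exp 0.21 y 0.20938212266581893
corners [0.58118885 0.19105193 0.053     ] [0.4372761  0.15620324 0.053     ] [ 0.5171177  -0.19758411  0.0585    ] 0.1480719820416508 0.3627263722743719 yaw bed y 1.7927548625747012
[0.59770704 0.0058217  0.056     ] [ 0.51491059 -0.12187578  0.056     ]
```

The measured sizes agree with those given: level 212 of 220 mm, knob to slot middle 209 of 210 mm, plate width 148 of 150 mm. The bed's y axis points at a yaw of about 1.80. Next I work out the approach to the level.

```bash
python3 - <<'E'
from h import *
print(goto([.508,-.3745,.15],.346+np.pi/2))
E
```

```text
(array([ 39.48, -13.22,   9.19]), np.float64(-0.086), array([ 0.1604, -0.6037,  0.2418]), np.float64(0.06))
```

```bash
python3 -m creep '[[[4,-1.3,1,-0.01,8.5],[8,-2.6,2,-0.02,8.5],[12,-4,3,-0.03,8.5],[16,-5.3,4,-0.04,8.5],[20,-6.6,5,-0.05,8.5],[24,-8,6,-0.06,8.5],[28,-9.3,7,-0.07,8.5],[32,-10.6,8,-0.08,8.5],[36,-12,9,-0.086,8.5],[39.5,-13.2,9.2,-0.086,8.5],[39.5,-13.2,9.2,-0.086,8.5],[39.5,-13.2,9.2,-0.086,8.5],[39.5,-13.2,9.2,-0.086,8.5],[39.5,-13.2,9.2,-0.086,8.5]]]' 40; python3 - <<'E'
from h import *
print(goto([.508,-.3745,.03],.346+np.pi/2))
d=eyes.get_image("wrist"); cv2.imwrite("pics/w1.png",d["color"][:,:,::-1]); print(proj(d,[.508,-.3745,.048]))
E
```

```text
time_s: 1.6
position: [0.5071, -0.3764, 0.1504]
tcp_rot: [0.0, 0.985, 0.171, -0.0]
wrist_force: [-0.3, -1.4, -0.1]
width: 0.0851
grip_force: 0.0
(array([ 0.16, -0.15, 12.04]), np.float64(-0.003), array([ 0.5071, -0.3764,  0.1504]), np.float64(0.05))
(np.float64(281.7969726750838), np.float64(208.7431397501442))
```

View pics/w1.png

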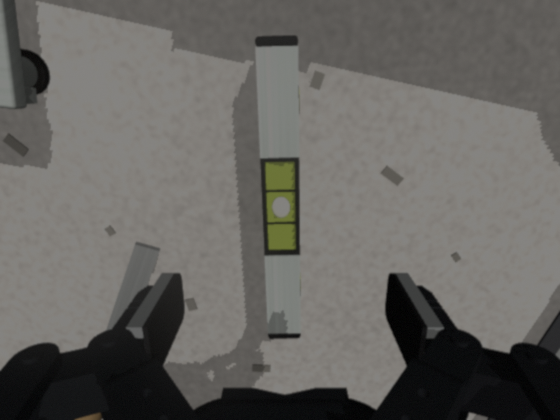

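In the wrist view the window centre is at (281,207) and was predicted at (282,209), so the position is confirmed. I descend, grip and lift.

```bash
python3 -m creep '[[[0.1,-0.1,3,0,8.5],[0.2,-0.15,6,0,8.5],[0.2,-0.15,9,0,8.5],[0.2,-0.15,11,0,8.5],[0.2,-0.15,12,0,8.5],[0.2,-0.15,12,0,8.5],[0.2,-0.15,12,0,2],[0.2,-0.15,12,0,2],[0.2,-0.15,12,0,2],[0.2,-0.15,12,0,2],[0.2,-0.15,12,0,2],[0.2,-0.15,12,0,2],[0.2,-0.15,12,0,2],[0.2,-0.15,12,0,2],[0.2,-0.15,9,0,2],[0.2,-0.15,4,0,2],[0.2,-0.15,-3,0,2],[0.2,-0.15,-3,0,2]]]' 60; python3 - <<'E'
from h import *
print(goto([.555,-.060,.18],1.80+np.pi/2)); print(observe()["joint_positions"].round(2))
E
```

```text
time_s: 3.45
position: [0.5113, -0.3736, 0.1854]
tcp_rot: [0.002, 0.985, 0.172, 0.002]
wrist_force: [1.2, 0.1, -3.4]
width: 0.025
grip_force: 59.6
(array([ 14.74, -28.03,   0.45]), np.float64(-1.454), array([ 0.5113, -0.3736,  0.1854]), np.float64(0.37))
[ 0.76  0.57 -0.28  1.56  0.17  1.03 -0.79]
```

```bash
python3 -m creep '[[[1.2,-2.3,0,-0.12,2],[2.4,-4.6,0,-0.24,2],[3.6,-7,0,-0.36,2],[4.9,-9.3,0,-0.48,2],[6.1,-11.7,0.1,-0.6,2],[7.4,-14,0.1,-0.72,2],[8.6,-16.3,0.2,-0.84,2],[9.8,-18.7,0.3,-0.96,2],[11,-21,0.3,-1.08,2],[12.3,-23.3,0.4,-1.2,2],[13.5,-25.7,0.4,-1.32,2],[14.7,-28,0.4,-1.454,2],[14.7,-28,0.4,-1.454,2],[14.7,-28,0.4,-1.454,2],[14.7,-28,0.4,-1.454,2],[14.7,-28,0.4,-1.454,2],[14.7,-28,0.4,-1.454,2],[14.7,-28,0.4,-1.454,2]]]'; python3 - <<'E'
from h import *
print(goto([.555,-.060,.094],1.80+np.pi/2)); print(observe()["joint_positions"].round(2))
d=eyes.get_image("wrist"); cv2.imwrite("pics/w2.png",d["color"][:,:,::-1])
E
```

```text
time_s: 5.25
position: [0.5531, -0.0602, 0.1763]
tcp_rot: [0.0, 0.622, 0.783, -0.0]
wrist_force: [-0.0, -0.9, -2.3]
width: 0.0246
grip_force: 59.5
(array([-0.02,  0.19,  8.23]), np.float64(-0.001), array([ 0.5531, -0.0602,  0.1763]), np.float64(0.01))
[ 0.51  0.53 -0.7   1.78  0.4   0.98 -0.11]
```

View pics/w2.png

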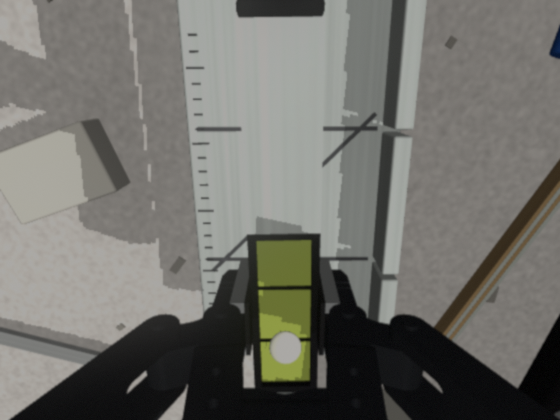

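The level is parallel to the bed between the scale and the fence, and the slots are visible at rows 128 and 260. I lower it now.

```bash
python3 -m creep '[[[0,0.2,2,0,2],[0,0.2,4,0,2],[0,0.2,6,0,2],[0,0.2,7.5,0,2],[0,0.2,8.2,0,2],[0,0.2,8.2,0,2],[0,0.2,8.2,0,2],[0,0.2,8.2,0,2]]]'; python3 -m creep '[[[0,0,0.2,0,2],[0,0,0.4,0,2],[0,0,0.6,0,2],[0,0,0.7,0,2],[0,0,0.7,0,2]]]'
```

```text
time_s: 6.1
position: [0.5557, -0.0591, 0.0952]
tcp_rot: [0.001, 0.622, 0.783, 0.0]
wrist_force: [0.1, 0.7, -3.0]
width: 0.0247
grip_force: 59.5
time_s: 6.6
position: [0.5552, -0.0589, 0.0879]
tcp_rot: [0.0, 0.622, 0.783, 0.0]
wrist_force: [-1.5, 1.7, 4.0]
width: 0.0244
grip_force: 60.3
```

```bash
python3 -m creep '[[[0,0,0.1,0,2],[0,0,0.1,0,2],[0,0,0.1,0,2]]]'; 
```

```text
time_s: 6.9
position: [0.5552, -0.0589, 0.0877]
tcp_rot: [0.001, 0.622, 0.783, -0.0]
wrist_force: [-6.1, 1.3, 14.1]
width: 0.0249
grip_force: 61.5
```

```bash
python3 -m creep '[[[0,0,0,0,2],[0,0,0,0,8.5],[0,0,0,0,8.5],[0,0,0,0,8.5],[0,0,0,0,8.5],[0,0,0,0,8.5],[0,0,0,0,8.5],[0,0,-3,0,8.5],[0,0,-6,0,8.5],[0,0,-6,0,0],[0,0,-6,0,0],[0,0,-6,0,0]]]' 40; python3 - <<'E'
from h import *
y=np.array([np.cos(1.8),np.sin(1.8),0]); c=np.array([.555,-.059,0])
print(goto(c+.055*y+[0,0,.125],1.8+np.pi/2), tcp()[1].apply([1,0,0]))
E
```

```text
time_s: 8.1
position: [0.5545, -0.0595, 0.1455]
tcp_rot: [-0.0, 0.622, 0.783, -0.0]
wrist_force: [-0.1, 0.3, -0.3]
width: 0.0433
grip_force: 0.0
(array([5.53, 0.06, 2.05]), np.float64(-0.0), array([ 0.5545, -0.0595,  0.1455]), np.float64(0.07)) [-2.26830758e-01  9.73934181e-01  1.35772291e-04]
```

```bash
python3 -m creep '[[[2,0,0,0,0],[4,0,0,0,0],[5.5,0,0,0,0],[5.5,0,1,0,0],[5.5,0,2,0,0],[5.5,0,2,0,0],[5.5,0,2.3,0,0],[5.5,0,2.6,0,0],[5.5,0,2.6,0,0],[5.5,0,2.6,0,0]]]'; python3 - <<'E'
from h import *
d=eyes.get_image("top"); crop(d,230,170,420,270,4.2,"pics/t2.png")
E
```

```text
time_s: 9.1
position: [0.5427, -0.0058, 0.1203]
tcp_rot: [0.0, 0.622, 0.783, 0.0]
wrist_force: [-0.1, -0.1, 0.1]
width: 0.0001
grip_force: 0.0
```

```bash
python3 -m creep '[[[0,0,0.2,0,0],[0,0,0.3,0,0],[0,0,0.4,0,0],[0,0,0.4,0,0]]]'
```

```text
time_s: 9.55
position: [0.5425, -0.0056, 0.1162]
tcp_rot: [-0.0, 0.622, 0.783, -0.0]
wrist_force: [-0.1, -0.4, -0.6]
width: -0.0
grip_force: 0.0
```

```bash
python3 -m creep '[[[0,0,0.1,0,0],[0,0,0.1,0,0],[0,0,0.1,0,0]]]'
```

```text
time_s: 9.85
position: [0.5426, -0.0056, 0.1153]
tcp_rot: [-0.0, 0.622, 0.783, 0.0]
wrist_force: [-0.0, 0.1, 0.7]
width: 0.0001
grip_force: 0.0
```

```bash
python3 -m creep '[[[0,0,0.1,0,0],[0,0,0.1,0,0],[0,0,0.1,0,0]]]'
```

```text
time_s: 10.15
position: [0.5427, -0.0056, 0.1149]
tcp_rot: [0.0, 0.622, 0.783, 0.0]
wrist_force: [-1.2, -0.1, 5.9]
width: 0.0
grip_force: 3.0
```

```bash
python3 -m creep '[[[0,0,0.05,0,0],[0,0,0.05,0,0],[0,0,0.05,0,0]]]'
```

```text
time_s: 10.45
position: [0.5428, -0.0056, 0.1148]
tcp_rot: [0.001, 0.622, 0.783, 0.0]
wrist_force: [-2.8, -1.6, 10.4]
width: 0.0
grip_force: 5.3
```

```bash
python3 -m creep '[[[0,0,0,0,0],[0,0,0,0,0],[0,0,0,0,0],[0,0,0,0,0],[0,0,-2,0,0],[0,0,-5,0,0],[0,0,-8,-0.1,8.5],[0,0,-8,-0.2,8.5],[0,0,-8,-0.3,8.5],[0,0,-8,-0.3,8.5],[0,0,-8,-0.3,8.5],[0,0,-8,-0.3,8.5]]]'; python3 - <<'E'
from h import *
print(observe()["joint_positions"].round(2),goto([.513,.147,.18],0))
d=eyes.get_image("wrist"); cv2.imwrite("pics/w3.png",d["color"][:,:,::-1]);print(proj(d,[.513,.147,.114]),proj(d,[.555,-.059,.1015]))
print(d["extrinsics"][:3,3])
E
```

```text
time_s: 11.65
position: [0.5425, -0.0057, 0.1936]
tcp_rot: [-0.0, 0.499, 0.867, -0.0]
wrist_force: [0.2, 0.8, 0.7]
width: 0.0843
grip_force: 0.0
[ 0.49  0.51 -0.8   1.79  0.42  1.02  0.05] (array([14.68,  5.13,  1.36]), np.float64(0.527), array([ 0.5425, -0.0057,  0.1936]), np.float64(0.02))
(np.float64(384.64968028805663), np.float64(-51.83073991882861)) (np.float64(260.7340390053865), np.float64(283.25994907160907))
[0.50246687 0.06493449 0.32438473]
```

View pics/w3.png

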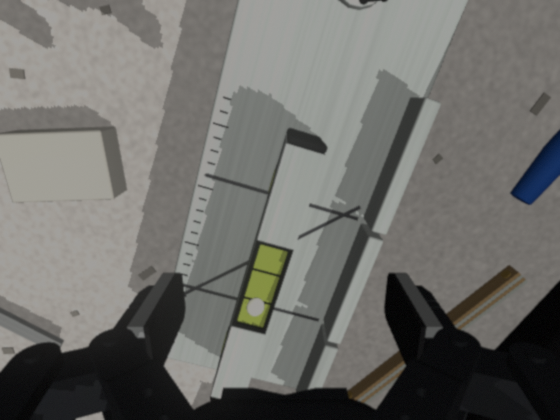

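The level lies along the bed over the slots. The lines are at (266,272) and (259,299) and the bubble is at (256,307), so it sits about 19 mm off, away from the knob end. That calls for about 3.27 rad clockwise. I'll cross-check the knob position with the scene camera (knob top at about (426,319) in the 800-wide picture).

```bash
python3 - <<'E'
from h import *
d=eyes.get_image("scene"); print(ray(d,425*.7,320*.7,.114))
crop(d,250,180,350,255,8,"pics/s2.png")
e=eyes.get_image("top")
print([np.round(proj(d,[.513,.147,z]),1) for z in(.114,.088)])
E
```

```text
[0.51210125 0.15126906 0.114     ]
[array([296.3, 223.4]), array([296.1, 228. ])]
```

View pics/s2.png

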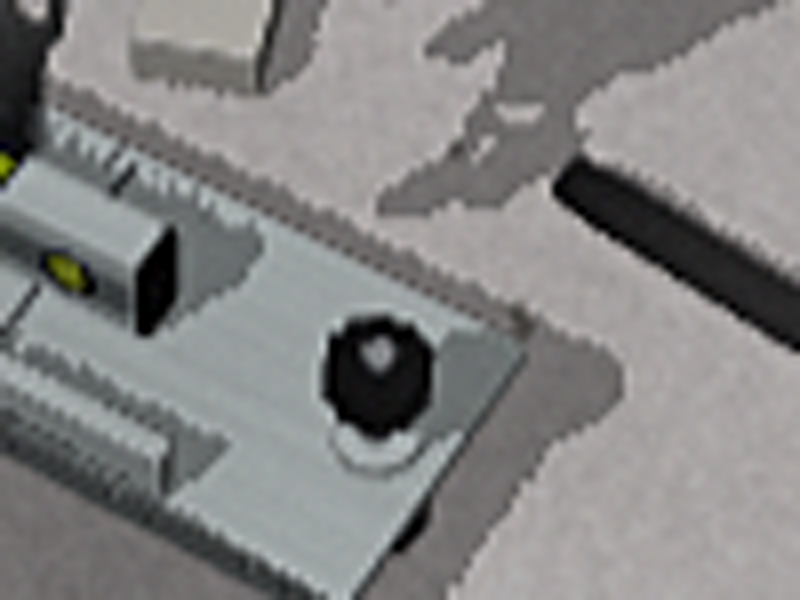

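In the crop the knob top is at (378,350), which is (297,224) in the full image. It was predicted at (296,223), so the two views agree within 2 mm. I take (0.512, 0.149) and move over it, spinning to the start of the stroke.

```bash
python3 - <<'E'
from h import *
print(goto([.512,.149,.155],0))
E
```

```text
(array([14.88,  5.15,  3.87]), np.float64(0.528), array([ 0.5425, -0.0055,  0.1937]), np.float64(0.01))
```

```bash
python3 -m creep '[[[2,0.7,0,-0.13,8.5],[4,1.4,0,-0.26,8.5],[6,2.1,0,-0.4,8.5],[8,2.8,0,-0.53,8.5],[10,3.5,0,-0.66,8.5],[12,4.2,0,-0.8,8.5],[14,4.8,0,-0.93,8.5],[14.9,5.15,0,-1.06,8.5],[14.9,5.15,1,-1.2,8.5],[14.9,5.15,2,-1.33,8.5],[14.9,5.15,3,-1.46,8.5],[14.9,5.15,3.9,-1.6,8.5],[14.9,5.15,3.9,-1.6,8.5],[14.9,5.15,3.9,-1.6,8.5],[14.9,5.15,3.9,-1.6,8.5],[14.9,5.15,3.9,-1.6,8.5]]]'; python3 - <<'E'
from h import *
print(observe()["joint_positions"].round(2),goto([.512,.149,.098],0))
E
```

```text
time_s: 13.4
position: [0.5121, 0.1492, 0.1554]
tcp_rot: [0.0, -0.275, 0.962, -0.0]
wrist_force: [0.3, 0.9, 0.6]
width: 0.085
grip_force: 0.0
[ 0.38  0.7  -1.19  1.86  0.74  1.11  1.03] (array([ 0.02, -0.01,  5.74]), np.float64(-1.015), array([0.5121, 0.1492, 0.1554]), np.float64(0.06))
```

```bash
python3 -m creep '[[[0,0,2,0,8.5],[0,0,4,0,8.5],[0,0,5.5,0,8.5],[0,0,5.7,0,8.5],[0,0,5.7,0,3.5],[0,0,5.7,0,3.5],[0,0,5.7,0,3.5],[0,0,5.7,0,3.5],[0,0,5.7,0,3.5],[0,0,5.7,0,3.5]]]' 60; python3 - <<'E'
from h import *
print(goto([.512,.149,.098],0))
E
```

```text
time_s: 14.4
position: [0.5124, 0.1491, 0.0989]
tcp_rot: [0.001, -0.275, 0.961, -0.0]
wrist_force: [-0.9, -0.6, 5.2]
width: 0.0407
grip_force: 59.9
(array([0.04, 0.01, 0.09]), np.float64(-1.013), array([0.5124, 0.1491, 0.0989]), np.float64(0.1))
```

```bash
python3 -m creep '[[[0,0,0,0.12,3.5],[0,0,0,0.24,3.5],[0,0,0,0.36,3.5],[0,0,0,0.48,3.5],[0,0,0,0.6,3.5],[0,0,0,0.72,3.5],[0,0,0,0.84,3.5],[0,0,0,0.96,3.5],[0,0,0,1.08,3.5],[0,0,0,1.2,3.5],[0,0,0,1.32,3.5],[0,0,0,1.44,3.5],[0,0,0,1.56,3.5],[0,0,0,1.68,3.5],[0,0,0,1.8,3.5],[0,0,0,1.8,3.5],[0,0,0,1.8,3.5]]]'; python3 - <<'E'
from h import *
s=observe();print(s["joint_positions"].round(2),s["ft_torque"].round(2),goto([.512,.149,.098],0))
E
```

```text
time_s: 16.1
position: [0.5115, 0.1466, 0.0989]
tcp_rot: [0.001, 0.583, 0.813, -0.002]
wrist_force: [-2.8, -7.7, 11.4]
width: 0.0402
grip_force: 60.2
[ 0.09  0.59 -0.64  1.93  0.49  0.79 -0.5 ] [-1.58  0.78 -0.08] (array([0.21, 0.13, 0.08]), np.float64(0.327), array([0.5115, 0.1466, 0.0989]), np.float64(0.24))
```

```bash
python3 -m creep '[[[0,0,0,0.12,3.5],[0,0,0,0.24,3.5],[0,0,0,0.36,3.5],[0,0,0,0.48,3.5],[0,0,0,0.6,3.5],[0,0,0,0.72,3.5],[0,0,0,0.84,3.5],[0,0,0,0.96,3.5],[0,0,0,1.08,3.5],[0,0,0,1.2,3.5],[0,0,0,1.32,3.5],[0,0,0,1.42,3.5],[0,0,0,1.45,3.5],[0,0,0,1.45,3.5]]]'; python3 - <<'E'
from h import *
s=observe();print(s["joint_positions"].round(2),s["ft_torque"].round(2),goto([.512,.149,.098],0))
E
```

```text
time_s: 17.5
position: [0.5093, 0.1475, 0.0988]
tcp_rot: [0.001, 0.975, 0.222, -0.002]
wrist_force: [-9.1, -5.6, 15.1]
width: 0.0404
grip_force: 60.8
[-0.18  0.53 -0.22  1.93  0.17  0.7  -1.63] [-1.02  2.02 -0.05] (array([ 0.3 , -0.02,  0.08]), np.float64(-1.123), array([0.5093, 0.1475, 0.0988]), np.float64(0.27))
```

```bash
python3 -m creep '[[[0,0,0,1.45,8.5],[0,0,0,0,8.5],[0,0,0,0,8.5],[0,0,0,0,8.5],[0,0,0,0,8.5],[0,0,-3,0,8.5],[0,0,-7,0,8.5],[0,0,-9.5,0,8.5],[0,0,-9.5,0,8.5]]]'; python3 - <<'E'
from h import *
y=np.array([np.cos(1.8),np.sin(1.8),0]); c=np.array([.555,-.059,0])
print(goto(c+.055*y+[0,0,.193],1.8+np.pi/2),tcp()[1].apply([1,0,0]))
E
```

```text
time_s: 18.4
position: [0.5137, 0.1498, 0.1964]
tcp_rot: [-0.0, 0.975, 0.222, 0.003]
wrist_force: [0.4, 0.4, -0.3]
width: 0.0852
grip_force: 0.0
(array([-4.13, 15.24,  0.33]), np.float64(-1.352), array([0.5137, 0.1498, 0.1964]), np.float64(0.38)) [0.90124733 0.43325433 0.006628  ]
```

My first row carried a stray spin of 1.45, capped at 0.15 rad. It can have shifted the bubble by 1 mm at most, and the picture will show it. I move to look.

```bash
python3 -m creep '[[[-0.4,1.5,0,-0.13,8.5],[-0.8,3,0,-0.26,8.5],[-1.2,4.5,0,-0.4,8.5],[-1.6,6,0,-0.54,8.5],[-2,7.6,0,-0.67,8.5],[-2.4,9,0,-0.8,8.5],[-2.8,10.6,0,-0.94,8.5],[-3.2,12,0,-1.08,8.5],[-3.7,13.6,0,-1.2,8.5],[-4.1,15.2,0.3,-1.35,8.5],[-4.1,15.2,0.3,-1.35,8.5],[-4.1,15.2,0.3,-1.35,8.5],[-4.1,15.2,0.3,-1.35,8.5]]]'; python3 - <<'E'
from h import *
y=np.array([np.cos(1.8),np.sin(1.8),0]); c=np.array([.555,-.059,0])
print(goto(c+.055*y+[0,0,.120],1.8+np.pi/2))
d=eyes.get_image("wrist"); u,v=map(int,proj(d,[.555,-.059,.103])); print(u,v)
crop(d,u-80,v-80,u+80,v+80,3.7,"pics/w4.png")
E
```

```text
time_s: 19.7
position: [0.5408, -0.0044, 0.1897]
tcp_rot: [-0.0, 0.623, 0.782, 0.0]
wrist_force: [-0.2, 0.5, 0.2]
width: 0.0849
grip_force: 0.0
(array([-0.14,  0.15,  6.97]), np.float64(-0.003), array([ 0.5408, -0.0044,  0.1897]), np.float64(0.05))
285 292
```

View pics/w4.png

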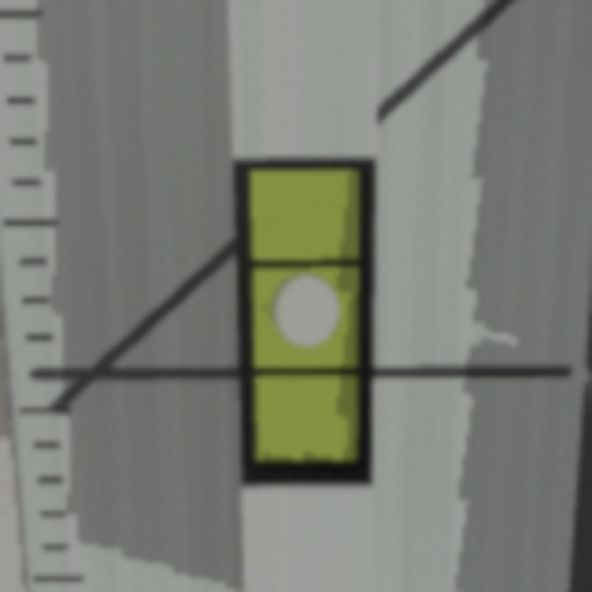

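The lines are at rows 263 and 371 and the bubble centre is at 311. It is about 1.3 mm from the middle, between the lines. Now the final press.

```bash
python3 -m creep '[[[-0.15,0.15,0,0,0],[-0.15,0.15,0,0,0],[-0.15,0.15,0,0,0],[-0.15,0.15,1,0,0],[-0.15,0.15,3,0,0],[-0.15,0.15,5,0,0],[-0.15,0.15,6,0,0],[-0.15,0.15,6.7,0,0],[-0.15,0.15,6.9,0,0],[-0.15,0.15,6.9,0,0],[-0.15,0.15,6.9,0,0]]]' 40
```

```text
time_s: 20.85
position: [0.5433, -0.0067, 0.1214]
tcp_rot: [0.0, 0.622, 0.783, 0.0]
wrist_force: [-0.2, -0.2, 1.3]
width: -0.0
grip_force: 0.0
```

```bash
python3 -m creep '[[[0,0,0.1,0,0],[0,0,0.1,0,0],[0,0,0.1,0,0]]]'
```

```text
time_s: 21.15
position: [0.5429, -0.0069, 0.12]
tcp_rot: [0.0, 0.622, 0.783, 0.0]
wrist_force: [-0.1, -0.5, 0.2]
width: -0.0
grip_force: 0.0
```

```bash
python3 -m creep '[[[0,0,0.1,0,0],[0,0,0.2,0,0],[0,0,0.2,0,0],[0,0,0.2,0,0]]]'
```

```text
time_s: 21.55
position: [0.5428, -0.0068, 0.1177]
tcp_rot: [-0.0, 0.622, 0.783, -0.0]
wrist_force: [-0.2, 0.1, 0.5]
width: -0.0001
grip_force: 0.0
```

```bash
python3 -m creep '[[[0,0,0.1,0,0],[0,0,0.1,0,0],[0,0,0.1,0,0]]]'
```

```text
time_s: 21.85
position: [0.5429, -0.0068, 0.1174]
tcp_rot: [0.0, 0.622, 0.783, 0.0]
wrist_force: [-1.9, -0.4, 6.7]
width: 0.0001
grip_force: 3.1
```

```bash
python3 -m creep '[[[0,0,0.05,0,0],[0,0,0.07,0,0],[0,0,0.07,0,0],[0,0,0.07,0,0],[0,0,0.07,0,0],[0,0,0.07,0,0],[0,0,0.07,0,0],[0,0,0.07,0,0],[0,0,0.07,0,0],[0,0,0.07,0,0],[0,0,0.07,0,0],[0,0,0.07,0,0],[0,0,0.07,0,0],[0,0,0.07,0,0]]]';  python3 - <<'E'
from h import *
d=eyes.get_image("wrist"); u,v=map(int,proj(d,[.555,-.059,.103])); print(u,v)
crop(d,u-100,v-100,min(u+100,560),420,3,"pics/w5.png"); print(observe()["wrist_force"])
E
```

```text
time_s: 23.25
position: [0.5431, -0.0067, 0.1174]
tcp_rot: [0.001, 0.622, 0.783, 0.0]
wrist_force: [-3.0, -1.3, 13.0]
width: -0.0003
grip_force: 6.3
282 366
[-4.36719983 -0.84899593 12.68378008]
```

View pics/w5.png

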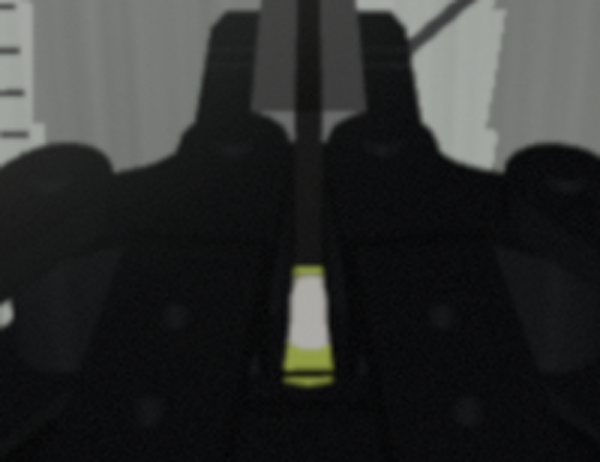

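Through the fingers the bubble spans rows 277–350 and the lower line is at 374. That puts it about 1.3 mm off centre, between the lines, with a push of about 13 N. I hand in.

```bash
python3 -c "
from workcell import env; print(env.hand_in())"
```

```text
the job is handed in; nothing more can be done
None
```

The job is handed in: the level stands lengthwise on the bed over the slots, the bubble is between the lines (about 1.3 mm off centre), and the arm is holding a push of about 13 N on it; no verdict came back.

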